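# Take the clogged filter out of the bench dust collector

### The arm

A 7-joint arm with a two-finger parallel gripper is mounted at the origin on a cart in front of the work surface, level with it; the furniture and walls round the work are solid. World frame = base frame: x ahead of the robot, y to its left, z up, the work surface at z = 0. Lengths are in m, angles in rad, forces in N, time in s.
With the tool pointing down it reaches from about 0.425 to 0.875 m from the base axis. Payload 8.4 kg.
Tool frame: the origin (TCP) lies at the very end of the fingers, on their centre line; the grasp point (between the pads) lies 19 mm behind it; z points along the fingers, y is the line along which they close (so a half turn about z gives the same grasp; the last joint's range is limited). The gripper opens to 87 mm and grips with 3 to 60 N. Pads are 19 mm wide; open, the fingers measure 117 mm over their backs; the gripper's body (75 mm by 190 mm) begins 51 mm behind the grasp point.
Start: joints at [1.198, 0.333, 0.04, 1.465, -0.013, 1.343, -0.059], TCP at [0.176, -0.626, 0.199] pointing down, gripper open.
Joint ranges: [-2.58, 2.58], [-0.38, 2.09], [-1.3, 1.39], [0.25, 2.4], [-1.5, 4.64], [0.08, 2.09], [-2.65, 2.65]. Speed limits (rad/s): [2.22, 2.22, 2.79, 2.79, 3.14, 3.14, 3.14].

### API

Orientations are given as [roll, pitch, yaw] about the fixed x, y, z axes, in that order (R = Rz(yaw) Ry(pitch) Rx(roll)).
In Python, from workcell import r, grab_frame, camera_model, boxes_of, place_of gives the robot as it stands.
- The arm moves only by the tool arm_command, never from a script. Its argument "motion" is a list of rows, each a list of 6 numbers: the shift along the tool's x, y, z in mm, then the turn, a rotation vector about the tool's x, y, z in rad. In form: [[dx, dy, dz, wx, wy, wz], ...]. A call has 1 to 12 rows; each row is the pose to reach, as a shift and turn from the pose commanded when the call began, along the tool's axes at that moment; what a row does not reach only later rows make up. A row lasts 1/8 s, in which the tool goes at most 62.5 mm and 10.7 degrees, less where a joint would pass 70% of its speed; a pose out of reach is approached as far as the arm can. A call with a gripper value outside its range is refused whole. "grip" is the closure, from 0 (fully open) to 1 (shut), set as the call begins (left out, the last holds). The fingers move at their own pace and stop on an object; "force" is the grip in N (left out, the last holds). Time passes only in rows, so rows that repeat a pose let the fingers close. It gives the time, the measured TCP pose, the force, the opening and the grip force at its end, in the units of the state.
- r.get_obs(): the state, without advancing time (a new reading comes with each control period).
- grab_frame(name): name is "scene" or "top"; returns the picture (420x560x3 uint8, red, green, blue); there is no depth.
- camera_model(name): a dict with "camera_matrix" (3x3 intrinsics, pixels), "R" (3x3) and "t" (3): a world point X has camera coordinates R X + t. Camera axes: x right, y down, z forward; pixel columns grow to the right and rows downward; lengths in m; the calibration is good to about 2 mm. A picture is of the moment at which its call begins. camera_model takes no time and is no camera call.
- r.finish_job(): hands the job in; it is judged then, once.
Trained networks look in the newest picture that a camera, given by its name, has taken for a name from the list of things; names that differ only in an ending like _2 or _b are one class to them, and where a whole thing is asked for, a point or a joint stands for the part that bears it (a point fixed in the world has none). Each returns a list of dicts, best first, with "conf" (0 to 1); they miss things now and then, are a little off and sometimes report something else, mostly with a low value. They report only what shows in the picture. A call takes as long as a camera call.
- boxes_of(camera, label): "at" ([column, row] in pixels, amid what is visible of it).
- place_of(camera, label): "at" ([column, row] in pixels: a listed point, or the origin of a listed thing).
The state is a dict: "clock": time; "joints": joint angles; "joint_velocities": joint speeds; "joint_efforts": joint torques, N m; "eef_pos": TCP position; "ee_rot": TCP orientation; "ft_force": force on the tool from outside, world axes, zero at the start; "ft_torque": the same for the moment, N m; "grip_width": finger opening in m; "gripper_force": force on a finger pad.
Only numpy, scipy, OpenCV 4.12 (cv2) and the standard library are available. Lean on these libraries where they do the work, as an engineer would, in place of code of your own. Each camera call takes 0.05 s, during which the arm holds its last target. There are 200 camera calls.

### The job

The filter of the small white dust collector is due for washing. Turn the black swing tab above it fully aside, take the filter panel out of the sloping face by its grip rib without forcing it (its lower edge is tucked under a lip, so the top edge has to come out first), and lay it flat in the steel tray, grip side up. Do not knock over the spray can or the brown bottle that stand nearby.

Things in the scene. Friction and masses are not known exactly. Their poses are not given: they have to be found in the camera images.
- collector: White plastic bench dust collector, 150 deep x 140 wide x 117 mm high, heavy, does not move. Origin: centre of its underside on the bench; x points from its low front (46 mm high, towards the robot) to its back, z up. Its face slopes up towards the back at 26 degrees from level.
- face: The collector's sloping face. Origin: on the pocket floor under the middle of the seated filter. x runs up the slope, y to the left, z straight out of the face. Pocket x -45..51, y +-50 mm, floor z=0, face surface z=14 mm. Pivot of the swing tab at x=66, y=0 mm.
- tab (a joint): Black swing tab turning about the face's z axis at face x=66, y=0 mm; light friction (0.04 N m), stays put. 0: its tail points down the slope over 9 mm of the filter's top edge; positive turns the tail to the face's -y; stops at +-1.6 rad; clear of the filter over 1.25. Plate z 15..19 mm, 30 mm tail, 16 mm boss; fin 8 mm thick, z 19..34, from 6 mm behind the pivot to 22 mm along the tail.
- filter: Grey framed filter panel, body 90 x 96 x 13 mm, about 0.12 kg. Origin: under the middle of the body; x to its top edge, z to the grip side; seated, it has the pose of the face. Grip rib across it (along y, 46 mm): x 13..23, z 13..31 mm (10 mm thick, 18 high). Two tongues on the lower edge reach to x=-57, z 0..4.5 mm, 10.5 mm under the lip; 6 mm free above its top edge, 2 mm each side.
- tray: Open square steel tray, 130 x 130 x 30 mm, inside 120 x 120 mm, floor 3 mm thick; it does not move. Origin: centre of its underside on the bench; x and y along its sides.
- primer_can: Spray can, 53 mm across, 116 mm high, standing upright behind the tray. Origin: centre of its base; z up.
- glue: Brown bottle with a pale cap, 46 mm across, 85 mm high, standing upright to the right of the collector. Origin: centre of its base; z up.
- lip: Fixed lip across the lower end of the pocket, part of the white face; same origin and axes as the face. It spans x -57..-46.5, z 7..14 mm; under it is an 11 mm high slot (z -4..7), closed at x=-57 by a sill on which the seated filter's tongues rest.

How it is judged:
On the way, in this order (a step that is already met when the one before it is completed fails the run):
1. the tab is turned fully aside (over 1.25 rad) with the filter still seated ((value of joint tab above 1.25 rad or value of joint tab below -1.25 rad) and distance between filter and face below 0.008 m), for 0.2 s.
2. the filter is out of the face, more than 50 mm from its seat (distance between filter and face above 0.05 m), for 0.2 s.
At the end, for the whole second after the job is handed in: the filter lies flat (within 0.08 rad), grip side up, on the floor of the tray (its origin within 35 mm of the tray's middle along each side and under 7 mm above the tray's underside), at rest, and the tab still stands aside (over 1.2 rad) ((value of joint tab above 1.2 rad or value of joint tab below -1.2 rad) and x of filter in the frame of tray between -0.035 and 0.035 m and y of filter in the frame of tray between -0.035 and 0.035 m and z of filter in the frame of tray below 0.007 m and angle between filter's own z axis and vertical below 0.08 rad and linear speed of filter below 0.02 m/s); the robot touches nothing.
It fails at once if the spray can or the bottle is knocked over (angle between any of primer_can, glue's own z axis and vertical above 0.5 rad).
It fails at once if the filter is wrenched against the lower lip (over 30 N between them) (contact force between filter and lip above 30 N).
It also fails if it takes over 54 s, if anything falls off the work surface, if the arm or the gripper's body presses on something with over 40 N, if the wrist force passes 120 N, or if a joint passes its speed limit or range.

## Working session

There is one attempt and no reset: what is moved stays moved. The work goes in short steps, Python scripts to look and compute and a tool call to move; the robot and the scene stay as the last step left them, time stands still between calls to the robot, and variables do not carry over. Pictures are saved under pics/ and viewed, at most 10 in all, crops included, and the job is handed in when it is done.

Besides the shell and the picture viewer there is one more tool, called after "Call:" in YAML: its name, and indented under it one key for each argument. arm_command: Moves the arm, as the interface text tells. Its arguments: {"type":"object","properties":{"motion":{"type":"array","items":{"type":"array","items":{"type":"number"}}},"grip":{"type":"number"},"force":{"type":"number"}},"required":["motion"]}

```bash
mkdir -p pics; ls; python3 - <<'E'
from workcell import r, grab_frame, camera_model, boxes_of, place_of
import cv2
for c in("scene","top"):
    im=grab_frame(c); cv2.imwrite(f"pics/{c}0.png",im[:,:,::-1])
    m=camera_model(c); print(c,m)
    for l in("collector","face","tab","filter","tray","primer_can","glue","lip"):
        print(l,[(d["at"],round(d["conf"],2)) for d in place_of(c,l)[:2]],[(d["at"],round(d["conf"],2)) for d in boxes_of(c,l)[:1]])
print(r.get_obs())
E
```

```text
pics
scene {'camera_matrix': array([[393.13775186,   0.        , 274.4411132 ],
       [  0.        , 393.13775186, 210.49175046],
       [  0.        ,   0.        ,   1.        ]]), 'R': array([[-0.61534652, -0.78817931, -0.01104712],
       [-0.60734978,  0.48300987, -0.63073585],
       [ 0.50246882, -0.38141164, -0.77591897]]), 't': array([0.21006574, 0.4585533 , 0.63505476])}
collector [([305.9, 222.6], 0.84)] [([307.8, 194.5], 0.93)]
face [] []Traceback (most recent call last):
  File "<stdin>", line 7, in <module>
ValueError: it knows: collector, face, filter, glue, lip, primer_can, tray
```

```bash
python3 - <<'E'
from workcell import r, grab_frame, camera_model, boxes_of, place_of
import cv2
for c in("scene","top"):
    im=grab_frame(c); cv2.imwrite(f"pics/{c}0.png",im[:,:,::-1])
    if c=="top": print(camera_model(c))
    for l in("collector","face","tab","filter","tray","primer_can","glue","lip"):
        try: print(c,l,"place",[(d["at"],round(d["conf"],2)) for d in place_of(c,l)[:2]])
        except ValueError: pass
        try: print(c,l,"box",[(d["at"],round(d["conf"],2)) for d in boxes_of(c,l)[:1]])
        except ValueError: pass
print(r.get_obs())
E
```

```text
scene collector place [([306.4, 222.4], 0.68)]
scene collector box [([307.5, 192.3], 0.72)]
scene face place []
scene face box [([307.8, 182.2], 0.86)]
scene tab box [([304.1, 187.7], 0.55)]
scene filter place [([313.6, 216.4], 0.82)]
scene filter box [([313.7, 214.8], 0.81)]
scene tray place [([226.2, 264.0], 0.92)]
scene tray box []
scene primer_can place [([181.7, 257.8], 0.61)]
scene primer_can box [([178.5, 245.9], 0.69)]
scene glue place [([362.2, 182.6], 0.92)]
scene glue box [([366.4, 170.4], 0.8)]
scene lip place []
scene lip box [([316.6, 233.4], 0.78)]
{'camera_matrix': array([[414.1218167 ,   0.        , 281.26873405],
       [  0.        , 414.1218167 , 212.43364321],
       [  0.        ,   0.        ,   1.        ]]), 'R': array([[-3.38937975e-03, -9.99994253e-01,  7.35185977e-05],
       [-9.94156036e-01,  3.36165898e-03, -1.07900307e-01],
       [ 1.07899440e-01, -4.38804072e-04, -9.94161716e-01]]), 't': array([-0.16893804,  0.57034346,  0.88764057])}
top collector place [([311.5, 241.9], 0.82)]
top collector box [([320.0, 228.9], 0.68)]
top face place []
top face bo
[... 485 characters left out ...]
oints': array([ 1.19778029,  0.33321357,  0.03988494,  1.46539158, -0.01339184,
        1.34328974, -0.05852987]), 'joint_velocities': array([-0.00045878, -0.00109461, -0.00066297, -0.00024862, -0.00094153,
       -0.00036966, -0.00042937]), 'joint_efforts': array([-7.02317334e-05, -6.56098437e+01,  1.33296847e+00, -4.04058051e+01,
       -5.99667267e-02,  3.50420305e-02,  3.18233606e-05]), 'eef_pos': array([ 0.1757536 , -0.62576557,  0.19864103]), 'ee_rot': array([-3.14155578e+00, -1.93311856e-06,  2.73771752e-01]), 'ft_force': array([ 0.02307803, -0.2630859 ,  0.37147582]), 'ft_torque': array([ 0.00089854, -0.03563866,  0.06231296]), 'gripper_force': 0.0, 'grip_width': 0.08715095962262502}
```

View pics/scene0.png

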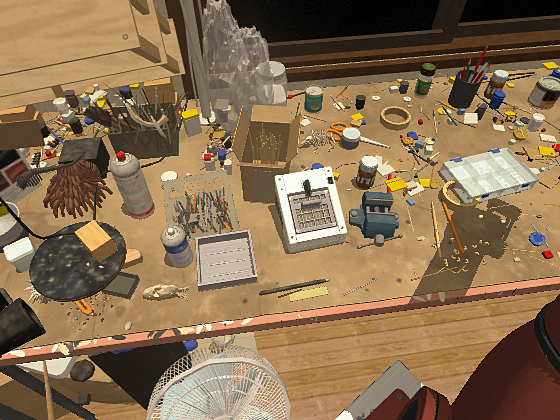

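View pics/top0.png

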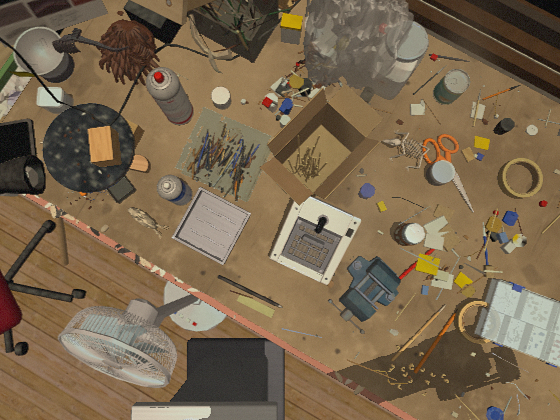

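The scene view shows the collector around (310,210) and the tray around (227,262), with a can at (177,245) and a bottle at (367,172). In the top view they are at (316,238), (212,225), (173,190) and (409,233), and a blue vise stands at (368,288). Next I'll zoom in on both.

```bash
python3 - <<'E'
import cv2,numpy as np
a=cv2.imread("pics/top0.png")[180:300,150:390]; b=cv2.imread("pics/scene0.png")[155:260,270:410]
a=cv2.resize(a,None,fx=3.33,fy=3.33,interpolation=cv2.INTER_CUBIC); cv2.imwrite("pics/ct.png",cv2.resize(cv2.imread("pics/top0.png")[185:290,260:400],None,fx=5.5,fy=5.5,interpolation=cv2.INTER_CUBIC))
cv2.imwrite("pics/cs.png",cv2.resize(b,None,fx=5.5,fy=5.5,interpolation=cv2.INTER_CUBIC))
E
```

```text
(no output)
```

View pics/ct.png

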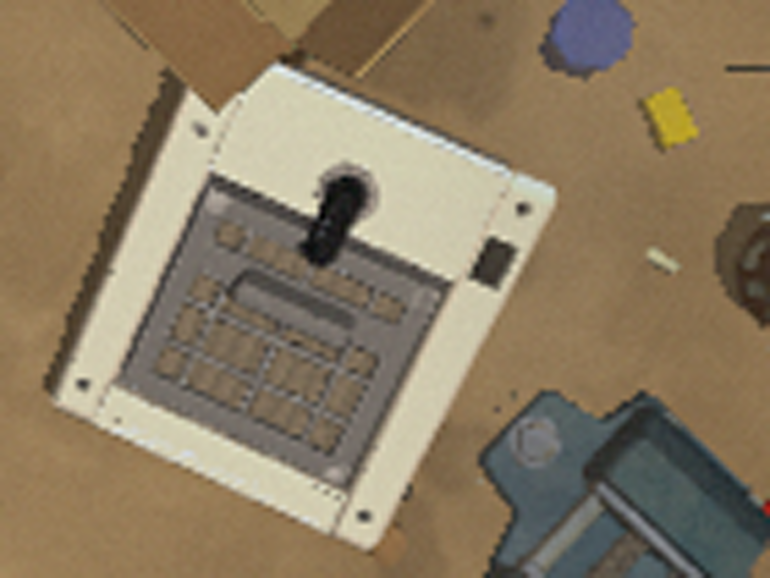

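View pics/cs.png

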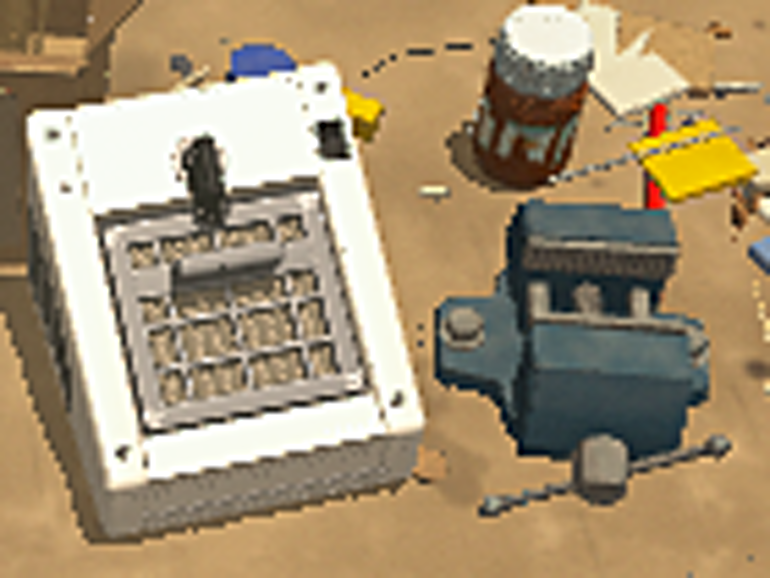

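The crops show the pocket corners and body corners clearly: in the top crop the pocket is at (212,178), (452,285), (350,492) and (118,385). I'll fit the collector and tray poses to both views.

```bash
cat > h.py <<'E'
import numpy as np, json, os
from scipy.optimize import least_squares
from scipy.spatial.transform import Rotation as Ro
from workcell import r, grab_frame, camera_model, boxes_of, place_of
A=np.deg2rad(26); CAM={c:camera_model(c) for c in("top","scene")}
def proj(c,X):
    m=CAM[c]; p=np.atleast_2d(X)@m["R"].T+m["t"]; p=p@m["camera_matrix"].T; return p[:,:2]/p[:,2:]
def colP(p,q): # collector->world
    x,y,w=p[:3]; q=np.atleast_2d(q); c,s=np.cos(w),np.sin(w)
    return np.c_[x+c*q[:,0]-s*q[:,1], y+s*q[:,0]+c*q[:,1], q[:,2]]
def faceO(s0): # face origin in collector frame (x,z)
    xs=s0-.014*np.sin(A); return s0,.046+(xs+.075)*np.tan(A)-.014*np.cos(A)
def f2c(s0,q):
    q=np.atleast_2d(q); x0,h0=faceO(s0)
    return np.c_[x0+q[:,0]*np.cos(A)-q[:,2]*np.sin(A), q[:,1], h0+q[:,0]*np.sin(A)+q[:,2]*np.cos(A)]
def f2w(p,q): return colP(p,f2c(p[3],q))
def faceR(p): return Ro.from_euler("z",p[2])*Ro.from_euler("y",-A)
def show(pos,R):  # shift (mm) + rotvec in tool axes from the present pose
    o=r.get_obs(); T=Ro.from_euler("xyz",o["ee_rot"])
    print(np.round(T.inv().apply(np.array(pos)-o["eef_pos"])*1000,1),np.round((T.inv()*R).as_rotvec(),3))
E
python3 - <<'E'
from h import *
t=lambda *a:np.array(a)/5.5+[260,185]
s=lambda *a:np.array(a)/5.5+[270,155]
body=[[-.075,.07,.046],[-.075,-.07,.046],[.075,-.07,.117]]
pk=[[.051,.05,.014],[.051,-.05,.014],[-.0465,-.05,.014],[-.0465,.05,.014]]
ob={"top":(body,[t(52,400),t(372,548),t(555,190)],pk,[t(212,178),t(452,285),t(350,492),t(118,385)]),
"scene":(body+[[.075,.07,.117]],[s(105,492),s(422,430),s(335,65),s(30,110)],pk,[s(95,213),s(318,180),s(370,395),s(145,432)])}
def res(p):
    o=[]
    for c,(b,bp,k,kp) in ob.items():
        o+=[proj(c,colP(p,b))-bp,proj(c,f2w(p,k))-kp]
    return np.concatenate(o).ravel()
S=least_squares(res,[.5,-.25,-.45,0],loss="soft_l1"); p=S.x
print("collector",p,"res",np.round(res(p).reshape(-1,2),1).tolist(),"faceO",faceO(p[3]))
np.save("p.npy",p)
print("tab pivot z34 proj",(proj("top",f2w(p,[.066,0,.034]))-[260,185])*5.5,"fin end",(proj("top",f2w(p,[.044,0,.034]))-[260,185])*5.5)
# tray
q=np.array([[1,1],[1,-1],[-1,-1],[-1,1]])*.065; q=np.c_[q,[.03]*4]
obs={"top":np.array([[208,186],[251,208],[212,263],[171,239]]),"scene":np.array([[195.5,238.5],[251,231],[258,282],[198,290]])}
rt=lambda x:np.concatenate([proj(c,colP(x,q))-obs[c] for c in obs]).ravel()
S=least_squares(rt,[.5,-.05,-.5],loss="soft_l1"); print("tray",S.x,np.round(rt(S.x),1)); np.save("tray.npy",S.x)
def tri(label,pts,h):
    f=lambda x:np.concatenate([proj(c,[x[0],x[1],h])[0]-pts[c] for c in pts])
    S=least_squares(f,[.5,-.1]); print(label,S.x,np.round(S.fun,1))
tri("can",{"top":[182,194.1],"scene":[181.7,257.8]},0.); tri("glue",{"top":[404.4,229.7],"scene":[362.2,182.6]},0.)
tri("filt",{"top":[311.3,243],"scene":[313.6,216.4]},faceO(p[3])[1]); print(f2w(p,[0,0,0]))
E
```

```text
collector [ 0.50751336 -0.23843039 -0.44205487 -0.01085033] res [[-0.9, 0.2], [0.0, 1.2], [1.7, 0.1], [-0.4, -1.3], [0.4, -0.1], [-1.0, 0.6], [-1.3, -0.0], [0.1, -0.8], [1.3, -0.9], [0.2, -1.1], [-1.1, 0.3], [-0.2, 0.1], [0.3, -1.1], [0.6, -0.4], [-0.3, 0.8]] faceO (np.float64(-0.010850325406270052), np.float64(0.06171145967860493))
tab pivot z34 proj [[343.38452284 210.79207185]] fin end [[318.336388   261.75168399]]
tray [ 0.53841683 -0.01421499 -0.50711896] [-8.2  1.4 -0.5  7.3  9.4  4.1 -0.8 -0.6  0.2 -0.6 -0.2 -0.4 -0.2 -3.6
 -0.4 -3. ]
can [0.61761569 0.05865147] [-0.4 -0.5  0.7  0.3]
glue [ 0.53018085 -0.45051294] [-0.5  1.  -0.2 -1.8]
filt [ 0.495142   -0.23346234] [-0.4  2.7 -1.5 -3.3]
[[ 0.49770603 -0.23378864  0.06171146]]
```

```bash
python3 - <<'E'
import cv2,numpy as np
f=lambda n,x,y:cv2.resize(cv2.imread(n)[y:y+100,x:x+100],None,fx=4,fy=4,interpolation=cv2.INTER_CUBIC)
cv2.imwrite("pics/tr.png",np.hstack([f("pics/top0.png",160,175),f("pics/scene0.png",175,210)]))
E
```

```text
(no output)
```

View pics/tr.png

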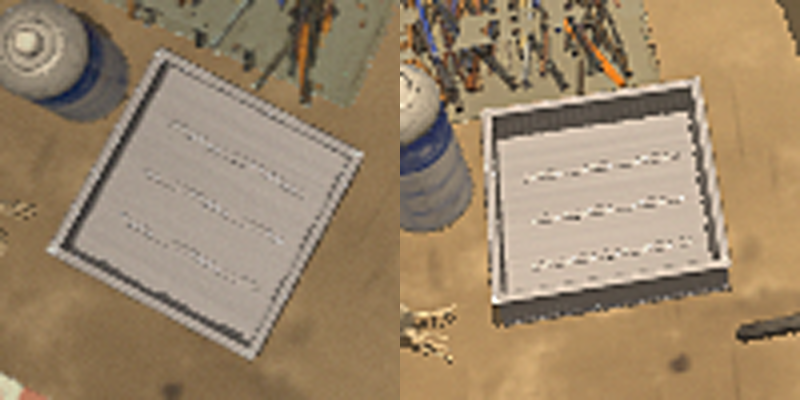

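The tray rim corners are at (160,50), (362,153), (252,358) and (50,250) in the top half of the crop. In the scene half they are at (484,112), (698,80), (730,262) and (493,303).

```bash
cat >> h.py <<'E'
def toolR(p): # x=face y, y=face x, z=-face z
    F=faceR(p).as_matrix(); return Ro.from_matrix(np.c_[F[:,1],F[:,0],-F[:,2]])
E
python3 - <<'E'
from h import *
q=np.array([[1,1],[1,-1],[-1,-1],[-1,1]])*.065; q=np.c_[q,[.03]*4]
obs={"top":np.array([[160,50],[362,153],[252,358],[50,250]])/4+[160,175],"scene":np.array([[84,112],[298,80],[330,262],[93,303]])/4+[175,210]}
rt=lambda x:np.concatenate([proj(c,colP(x,q))-obs[c] for c in obs]).ravel()
S=least_squares(rt,[.5,-.05,-.5],loss="soft_l1"); print("tray",S.x,np.round(rt(S.x),1)); np.save("tray.npy",S.x)
p=np.load("p.npy"); T=toolR(p); print(T.as_euler("xyz"))
show(f2w(p,[.044,.024,.12])[0],T)
E
```

```text
tray [ 0.54157969 -0.01601867 -0.48573795] [-0.2 -1.3  0.6 -0.2  0.1  0.8 -1.2  0.3 -0.9 -0.8  0.5 -1.   0.7  0.7
 -0.   0.2]
[2.68780705 0.         1.12874146]
[ 421.8 -317.     9.8] [-0.426  0.194 -0.84 ]
```

Call:
arm_command:
  motion:
    - [0, 0, -40, 0, 0, 0]
    - [422, -317, 10, -0.426, 0.194, -0.84]
    - [422, -317, 10, -0.426, 0.194, -0.84]
    - [422, -317, 10, -0.426, 0.194, -0.84]
    - [422, -317, 10, -0.426, 0.194, -0.84]
    - [422, -317, 10, -0.426, 0.194, -0.84]
    - [422, -317, 10, -0.426, 0.194, -0.84]
    - [422, -317, 10, -0.426, 0.194, -0.84]
    - [422, -317, 10, -0.426, 0.194, -0.84]
    - [422, -317, 10, -0.426, 0.194, -0.84]
    - [422, -317, 10, -0.426, 0.194, -0.84]
    - [422, -317, 10, -0.426, 0.194, -0.84]
  grip: 1
  force: 20

```text
clock: 3.35
eef_pos: [0.4958, -0.2073, 0.1887]
ee_rot: [2.688, 0.0, 1.128]
ft_force: [-0.1, -0.0, -0.1]
grip_width: 0.0004
gripper_force: 0.0
```

```bash
python3 - <<'E'
from h import *
import cv2
p=np.load("p.npy"); T=toolR(p); o=r.get_obs(); print(o["clock"],o["joints"],o["grip_width"])
show(f2w(p,[.044,.024,.12])[0],T)
ims=[]
for c in("top","scene"):
    im=grab_frame(c)[:,:,::-1].copy(); cv2.circle(im,tuple(int(v) for v in proj(c,o["eef_pos"])[0].round()),1,(0,0,255),-1)
    u,v=proj(c,f2w(p,[.02,0,.05]))[0].astype(int); ims.append(cv2.resize(im[v-50:v+50,u-50:u+50],None,fx=4,fy=4,interpolation=cv2.INTER_CUBIC))
cv2.imwrite("pics/a1.png",np.hstack(ims))
E
```

```text
3.35 [ 0.95055307 -0.23274861 -0.59699663  2.13273344 -0.12186885  0.75189619
 -0.03641412] 0.00039840083511979735
[ 0.9  0.1 -0.1] [ 0.     0.001 -0.   ]
```

View pics/a1.png

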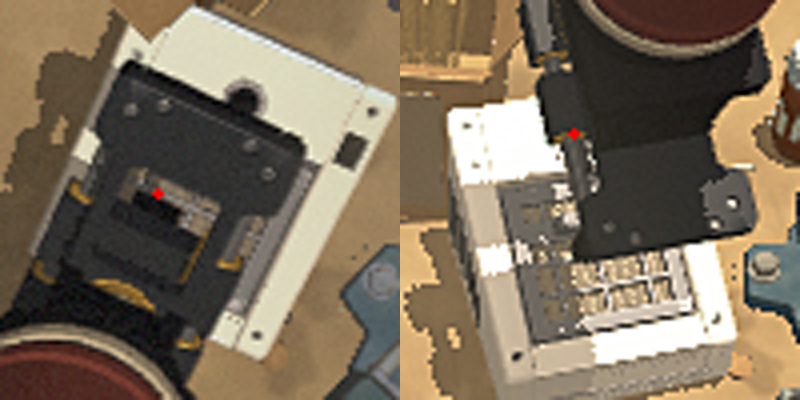

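Call:
arm_command:
  motion:
    - [0, 0, 50, 0, 0, 0]
    - [0, 0, 90, 0, 0, 0]
    - [0, 0, 98, 0, 0, 0]
    - [0, 0, 98, 0, 0, 0]

```text
clock: 3.95
eef_pos: [0.5347, -0.2253, 0.1007]
ee_rot: [2.688, -0.0, 1.128]
ft_force: [0.2, 0.1, 0.0]
grip_width: 0.0002
gripper_force: 0.0
```

Call:
arm_command:
  motion:
    - [-5, 0, 0, 0, 0, 0]
    - [-10, 0, 0, 0, 0, 0]
    - [-15, 0, 0, 0, 0, 0]
    - [-20, 0, 0, 0, 0, 0]
    - [-25, 0, 0, 0, 0, 0]
    - [-30, 0, 0, 0, 0, 0]
    - [-32.5, 0, 0, 0, 0, 0]
    - [-32.5, 2, 0, 0, 0, 0]
    - [-32.5, 3, 0, 0, 0, 0]
    - [-32.5, 3, 0, 0, 0, 0]

```text
clock: 5.2
eef_pos: [0.5239, -0.2552, 0.102]
ee_rot: [2.687, -0.0, 1.129]
ft_force: [-0.2, 0.2, -0.6]
grip_width: 0.0003
gripper_force: 0.0
```

Call:
arm_command:
  motion:
    - [0, -4, -20, 0, 0, 0]
    - [0, -6, -60, 0, 0, 0]
    - [8, -29, -110, 0, 0, 0]
    - [8, -79, -150, 0, 0, 0]
    - [8, -129, -150, 0, 0, 0]
    - [8, -129, -150, 0, 0, 0]
  grip: 0.6

```text
clock: 5.95
eef_pos: [0.4208, -0.199, 0.1685]
ee_rot: [2.714, -0.005, 1.122]
ft_force: [0.1, -0.0, 0.3]
grip_width: 0.0341
gripper_force: 0.0
```

```bash
python3 - <<'E'
from h import *
import cv2
p=np.load("p.npy"); T=toolR(p); o=r.get_obs(); print(o["clock"],o["joints"],o["grip_width"],o["eef_pos"])
show(f2w(p,[.018,0,.06])[0],T)
ims=[]
for c in("top","scene"):
    im=grab_frame(c)[:,:,::-1].copy()
    for l in("filter",): print(c,[(d["at"],d["conf"]) for d in place_of(c,l)[:1]],proj(c,f2w(p,[0,0,0])))
    u,v=proj(c,f2w(p,[.03,0,.03]))[0].astype(int)
    for e in([.023,.023,.031],[.013,-.023,.031],[.066,0,.034]):
        cv2.circle(im,tuple(int(k) for k in proj(c,f2w(p,e))[0].round()),0,(0,0,255),-1)
    ims.append(cv2.resize(im[v-45:v+45,u-45:u+45],None,fx=4.4,fy=4.4,interpolation=cv2.INTER_CUBIC))
cv2.imwrite("pics/a2.png",np.hstack(ims))
E
```

```text
5.95 [ 0.44138845 -0.36100296 -0.11500307  2.28587993  0.00887791  0.78895104
 -0.12967185] 0.0341190906508028 [ 0.42076307 -0.19898227  0.16854544]
[ 1.7 48.9 71.8] [-0.026 -0.002 -0.008]
top [([310.6, 245.3], 0.91)] [[310.99144188 244.47825533]]
scene [([313.0, 215.9], 0.97)] [[311.52588835 212.3698875 ]]
```

View pics/a2.png

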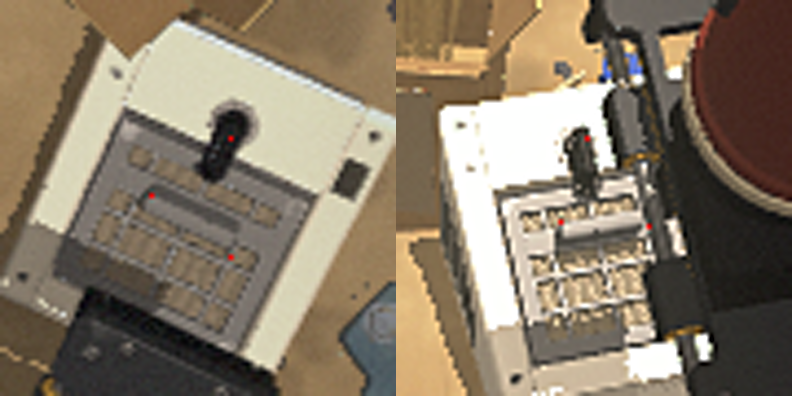

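The tab is still at 0; the fin runs from about (238,115) to (208,175) in the top half of the crop, so the fingers missed it. I'll check numerically where the tip went and where the dark tab pixels are.

```bash
python3 - <<'E'
from h import *
p=np.load("p.npy"); F=faceR(p); O=f2w(p,[0,0,0])[0]
for e in([0.5347,-0.2253,0.1007],[0.5239,-0.2552,0.102]): print(np.round(F.inv().apply(np.array(e)-O)*1000,1))
for c in("top","scene"):
    g=grab_frame(c).max(2).astype(int); u,v=proj(c,f2w(p,[.05,0,.02]))[0].astype(int)
    print(c,"col0",u-14,"row0",v-16)
    for y in range(v-16,v+24): print(y," ".join("%3d"%k for k in g[y,u-14:u+14]))
    for n,e in dict(finback=[.072,0,.034],fintail=[.044,0,.034],platetail=[.036,0,.019],boss_back=[.074,0,.019],rib=[.018,0,.031],pocket_top=[.051,0,.014],filt_top=[.045,0,.013],ribL=[.018,.023,.031],ribR=[.018,-.023,.031]).items(): print(n,proj(c,f2w(p,e))[0].round(1))
E
```

```text
[43.9 23.5 22. ]
[47.2 -8.1 21.8]
top col0 305 row0 211
211 219 219 219 217 218 217 218 217 215 217 219 217 218 217 220 218 219 217 219 218 217 218 217 217 219 215 216 218
212 220 218 216 217 217 216 219 218 218 218 218 218 217 218 217 218 218 217 218 217 216 217 217 219 215 217 216 219
213 219 215 218 219 217 218 217 220 219 218 216 217 218 216 217 220 219 220 220 219 219 217 218 219 218 217 218 217
214 217 217 218 216 216 219 218 218 217 218 218 218 218 218 220 221 215 177 190 223 218 219 218 216 216 218 216 217
215 218 217 216 219 218 218 218 218 219 217 217 219 220 221 213 178 156 142 133 154 172 221 220 218 218 216 216 217
216 218 220 216 219 216 218 220 219 217 218 219 219 221 207 143 151 149 151 130 156 144 138 185 221 219 218 219 217
217 221 220 220 216 219 216 218 217 217 218 219 218 209 137 142 112  78  17  28  47 105 156 170 222 219 218 217 217
218 222 220 222 219 218 216 217 217 220 218 217 221 213 144  76  31  24  20  20  34  47 103 164 195 221 218 218 216
219 128 195 223 220 220 218 217 217 217 216 218 218 186 138  62  31  20  14  20  24  26  76 153 169 221 218 218 216

[... 7951 characters left out ...]
 128 109 116 113 200 209 111 188 205 103
209 215  87  51  69  75 140 253  96 125 122 123 122 169 115 121 117 111 143 163 207 255 182 181 204 243 166 216 255
210 220 233 197 239 110 189 139 164 113 114 118 113 190 210 119 191 199  85 227 124 175 242 238 255 255 227 153 138
211 215 225 182 204 250 180  92 255 110 206 242 217 179 203 169 203 233 207 238 229 204 129  79  58  74 103 189  86
212 215 232 123 201 192 176 105 253 176 112 218 255 255 255 230 185 102  87 251  86 196 105 187 202 235 169 190 109
finback [307.2 179.2]
fintail [309.9 190.6]
platetail [309.5 195.7]
boss_back [306.  180.4]
rib [312.2 201.7]
pocket_top [307.8 190.2]
filt_top [308.3 192.8]
ribL [302.5 203.5]
ribR [321.8 200. ]
```

The fitted model matches the tab to within 1–2 px, so I'll repeat the sweep further up the fin and lower, reading the force in small steps.

```bash
python3 - <<'E'
from h import *
p=np.load("p.npy"); T=toolR(p)
show(f2w(p,[.051,.026,.06])[0],T)
E
```

```text
[28.  80.8 70.9] [-0.026 -0.001 -0.008]
```

Call:
arm_command:
  motion:
    - [28, 81, 40, -0.026, 0, -0.008]
    - [28, 81, 71, -0.026, 0, -0.008]
    - [28, 81, 71, -0.026, 0, -0.008]
    - [28, 81, 71, -0.026, 0, -0.008]
  grip: 1

```text
clock: 6.75
eef_pos: [0.5253, -0.2195, 0.137]
ee_rot: [2.69, -0.001, 1.127]
ft_force: [0.8, -0.7, 0.2]
grip_width: 0.0044
gripper_force: 0.0
```

```bash
cat > w.py <<'E'
from h import *
p=np.load("p.npy"); o=r.get_obs(); print("tip in face mm",np.round(faceR(p).inv().apply(o["eef_pos"]-f2w(p,[0,0,0])[0])*1000,1),"force in face",np.round(faceR(p).inv().apply(o["ft_force"]),1),o["clock"],o["grip_width"]);show(o["eef_pos"],toolR(p))
E
python3 w.py
```

```text
tip in face mm [49.9 24.7 59.4] force in face [ 1.  -0.3 -0.3] 6.75 0.004388943615269581
[0. 0. 0.] [-0.002 -0.001 -0.002]
```

Next I lower to z≈20.5 and step towards -y.

Call:
arm_command:
  motion:
    - [0, 0, 20, 0, 0, 0]
    - [0, 0, 36, 0, 0, 0]
    - [0, 0, 39, 0, 0, 0]
    - [0, 0, 39, 0, 0, 0]

```text
clock: 7.25
eef_pos: [0.5413, -0.2255, 0.1023]
ee_rot: [2.689, -0.001, 1.13]
ft_force: [0.1, -0.3, 0.3]
grip_width: 0.0005
gripper_force: 0.0
```

Call:
arm_command:
  motion:
    - [-8, 0, 0, 0, 0, 0]
    - [-13, 0, 0, 0, 0, 0]
    - [-18, 0, 0, 0, 0, 0]
    - [-22, 0, 0, 0, 0, 0]

```text
clock: 7.75
eef_pos: [0.5319, -0.2457, 0.102]
ee_rot: [2.689, -0.001, 1.13]
ft_force: [0.0, 0.8, 0.2]
grip_width: 0.0004
gripper_force: 0.0
```

```bash
python3 w.py; python3 - <<'E'
from h import *
import cv2
p=np.load("p.npy");ims=[]
for c in("top","scene"):
    im=grab_frame(c)[:,:,::-1]
    u,v=proj(c,f2w(p,[.03,0,.03]))[0].astype(int)
    ims.append(cv2.resize(im[v-40:v+40,u-40:u+40],None,fx=5,fy=5,interpolation=cv2.INTER_CUBIC))
cv2.imwrite("pics/a3.png",np.hstack(ims))
E
```

```text
tip in face mm [50.   3.8 20.4] force in face [-0.2  0.7  0.3] 7.75 0.0003648271368496371
[0. 0. 0.] [-0.001 -0.001  0.   ]
```

View pics/a3.png

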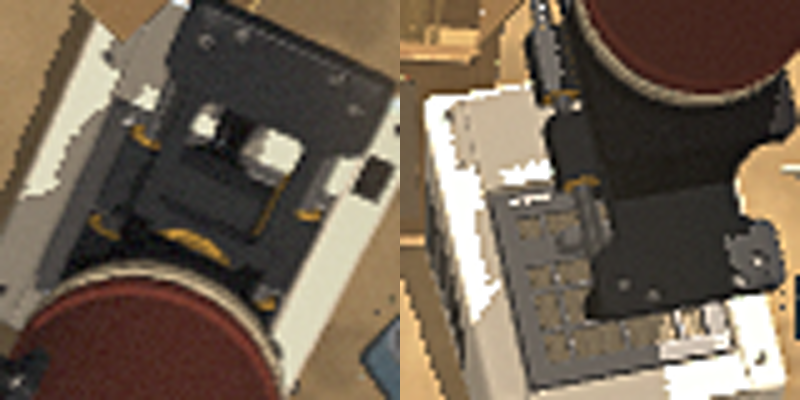

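The gripper hides the tab in both views: the top view shows the body over (230,130), and the scene view shows the fingers at (585,220). I'll go by force and keep sweeping.

Call:
arm_command:
  motion:
    - [-4, 0, 0, 0, 0, 0]
    - [-6, 0, 0, 0, 0, 0]

```text
clock: 8.1
eef_pos: [0.5294, -0.2509, 0.1018]
ee_rot: [2.689, -0.001, 1.13]
ft_force: [0.8, 0.2, 0.0]
grip_width: 0.0002
gripper_force: 0.0
```

```bash
python3 w.py
```

```text
tip in face mm [49.9 -1.9 20.3] force in face [ 0.6  0.5 -0.2] 8.1 0.00021406219536312265
[0. 0. 0.] [-0.001 -0.002  0.001]
```

Call:
arm_command:
  motion:
    - [-4, 0, 0, 0, 0, 0]
    - [-6, 0, 0, 0, 0, 0]

```text
clock: 8.35
eef_pos: [0.5268, -0.2564, 0.1018]
ee_rot: [2.689, -0.001, 1.13]
ft_force: [0.4, 0.7, -0.4]
grip_width: 0.0006
gripper_force: 0.0
```

```bash
python3 w.py
```

```text
tip in face mm [49.9 -8.  20.3] force in face [-0.2  0.8 -0.4] 8.35 0.0005776612815376696
[0. 0. 0.] [-0.001 -0.002  0.   ]
```

Call:
arm_command:
  motion:
    - [-3, 0, 0, 0, 0, 0]
    - [-3, 2, 0, 0, 0, 0]
    - [-3, 4, 0, 0, 0, 0]
    - [-3, 4, 0, 0, 0, 0]

```text
clock: 8.85
eef_pos: [0.5292, -0.2604, 0.1038]
ee_rot: [2.689, -0.001, 1.13]
ft_force: [-0.4, -0.0, -0.9]
grip_width: 0.0003
gripper_force: 0.0
```

```bash
python3 w.py
```

```text
tip in face mm [ 54.3 -10.5  20.3] force in face [-0.7 -0.2 -0.7] 8.85 0.0002933614854380567
[0. 0. 0.] [-0.001 -0.002  0.001]
```

Call:
arm_command:
  motion:
    - [0, 2, 0, 0, 0, 0]
    - [0, 4, 0, 0, 0, 0]
    - [0, 4, 0, 0, 0, 0]

```text
clock: 9.22
eef_pos: [0.5324, -0.262, 0.1054]
ee_rot: [2.689, -0.001, 1.13]
ft_force: [0.6, 0.1, -1.0]
grip_width: 0.0007
gripper_force: 0.0
```

```bash
python3 w.py
```

```text
tip in face mm [ 58.2 -10.7  20.3] force in face [-0.   0.3 -1.1] 9.225 0.0006558385339584776
[0. 0. 0.] [-0.001 -0.002  0.001]
```

Call:
arm_command:
  motion:
    - [0, -3, -20, 0, 0, 0]
    - [0, -3, -60, 0, 0, 0]
    - [0, -40, -110, 0, 0, 0]
    - [0, -90, -120, 0, 0, 0]
    - [0, -110, -120, 0, 0, 0]
    - [0, -110, -120, 0, 0, 0]

```text
clock: 9.98
eef_pos: [0.4087, -0.2046, 0.1585]
ee_rot: [2.701, -0.001, 1.13]
ft_force: [0.9, -0.1, 0.7]
grip_width: 0.0006
gripper_force: 0.0
```

```bash
cat > t.py <<'E'
from h import *
p=np.load("p.npy"); g=grab_frame("top").max(2).astype(int); u,v=proj("top",f2w(p,[.062,0,.02]))[0].astype(int)
print(u-20,v-16)
for y in range(v-16,v+16): print(y,"".join("#" if k<65 else "+" if k<110 else "-" if k<170 else "." for k in g[y,u-20:u+24]))
E
python3 t.py; python3 w.py
```

```text
302 206
206 ..............................-++-----------
207 .................................++---------
208 ...................................-++------
209 .....................................-++----
210 .......................................-++--
211 .........................................-++
212 ...........................................-
213 ............................................
214 ............................................
215 ...................----.....................
216 .................--------...................
217 ................--++###+-...................
218 +-..............-+######+-..................
219 +++-............-#######+-..................
220 ++++#+.........--#######+--.................
221 -+++++++........-#######+--.................
222 ----++++++......########+-..................
223 ------++++++....#######+--..................
224 --------++++++--#######-....................
225 ----------++++###+####-.....................
226 -+----------++#######+......................
227 --------------##+####-......................
228 --+----------+#######+-.....................
229 -+----------#########++++...................
230 ++---------++#######+++++++-................
231 --++--------+######+---++++++-..............
232 ----++--------#####------++++++-............
233 ------++-------+#+----------++++++..........
234 --++++--++---------+----------+++++-.......-
235 -#++++++--++---------+----------++++++-....-
236 ++++++++++--+-+--------+----------++++++-...
237 +----+++++++---++--------+-----------++-....
tip in face mm [-39.6 -11.5 128.5] force in face [-0.3 -0.8  0.9] 10.025 0.0003737690945213783
[0. 0. 0.] [-0.011 -0.002  0.   ]
```

The tab really hasn't moved. I'll check where the fingers are relative to the TCP by drawing the tool axes on a picture.

```bash
python3 - <<'E'
from h import *
import cv2
o=r.get_obs(); T=Ro.from_euler("xyz",o["ee_rot"]); ims=[]
for c in("top","scene"):
    im=cv2.resize(grab_frame(c)[:,:,::-1],None,fx=4,fy=4,interpolation=cv2.INTER_CUBIC)
    P=lambda q:tuple(int(k) for k in (proj(c,o["eef_pos"]+T.apply(np.array(q)/1000))[0]*4).round())
    cv2.line(im,P([0,0,0]),P([0,0,-70]),(0,0,255),1); cv2.line(im,P([0,-43,0]),P([0,43,0]),(0,255,0),1); cv2.line(im,P([-10,0,0]),P([10,0,0]),(255,0,0),1)
    u,v=P([0,0,-20]); ims.append(im[max(v-250,0):max(v-250,0)+500,u-200:u+200])
h=min(i.shape[0] for i in ims); cv2.imwrite("pics/a4.png",np.hstack([i[:h] for i in ims])); print(h)
E
```

```text
500
```

View pics/a4.png

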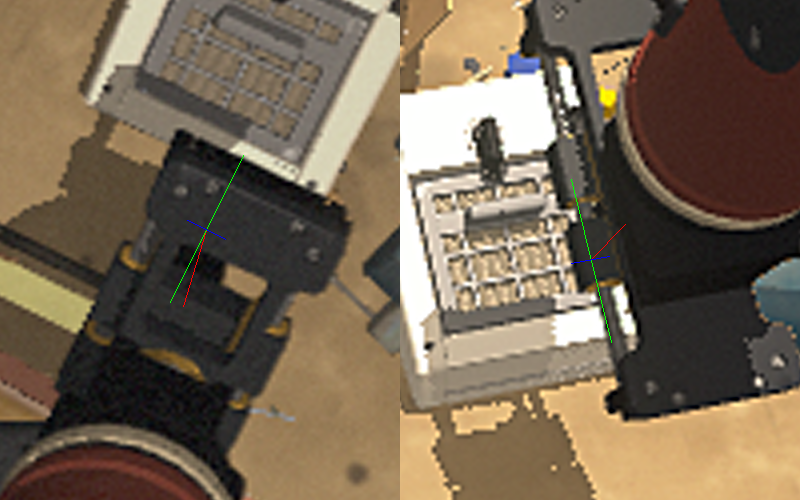

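The TCP mark sits on the fingers in both views: (207,235) in the top half and (592,262) in the scene half. As a check on height, I'll triangulate the corners without using the model.

```bash
python3 - <<'E'
from h import *
import cv2
p=np.load("p.npy")
t=lambda a:np.array(a)/5.5+[260,185]
s=lambda a:np.array(a)/5.5+[270,155]
P={c:CAM[c]["camera_matrix"]@np.c_[CAM[c]["R"],CAM[c]["t"]] for c in CAM}
for n,a,b,e in [("TL",(212,178),(95,213),[51,50,14]),("TR",(452,285),(318,180),[51,-50,14]),("LR",(350,492),(370,395),[-46.5,-50,14]),("LL",(118,385),(145,432),[-46.5,50,14]),("FL",(52,400),(105,492),0),("FR",(372,548),(422,430),0),("BR",(555,190),(335,65),0),("bk sq",(492,262),(332,138),0),("tab tail",(317.,262),(205,222),[36,0,19])]:
    X=cv2.triangulatePoints(P["top"],P["scene"],t(a).astype(float),s(b).astype(float)).ravel(); X=X[:3]/X[3]
    print(n,np.round(X,3),"face:",np.round(faceR(p).inv().apply(X-f2w(p,[0,0,0])[0])*1000,1),e)
E
```

```text
TL [ 0.553 -0.206  0.099] face: [50.2 49.1 17.1] [51, 50, 14]
TR [ 0.512 -0.296  0.093] face: [ 49.4 -49.7  10.6] [51, -50, 14]
LR [ 0.435 -0.26   0.049] face: [-46.6 -51.    8.4] [-46.5, -50, 14]
LL [ 0.476 -0.17   0.054] face: [-45.   48.1  13.9] [-46.5, 50, 14]
FL [ 0.47  -0.144  0.041] face: [-65.7  69.1   8.8] 0
FR [ 0.412 -0.27   0.04 ] face: [-65.2 -69.2   7.2] 0
BR [ 0.545 -0.332  0.115] face: [ 99.4 -68.1  10.8] 0
bk sq [ 0.52  -0.309  0.104] face: [ 65.6 -58.6  15. ] 0
tab tail [ 0.523 -0.244  0.093] face: [37.8  1.8 16.3] [36, 0, 19]
```

The triangulated corners put the face within about 3 mm of the model. I'll probe downwards onto the fin to find the true height.

```bash
python3 - <<'E'
from h import *
p=np.load("p.npy"); T=toolR(p)
show(f2w(p,[.058,0,.045])[0],T)
E
```

```text
[11.1 97.7 83. ] [-0.01  -0.002  0.001]
```

Call:
arm_command:
  motion:
    - [11, 50, 30, -0.01, 0, 0]
    - [11, 98, 60, -0.01, 0, 0]
    - [11, 98, 79, -0.01, 0, 0]
    - [11, 98, 83, -0.01, 0, 0]
    - [11, 98, 83, -0.01, 0, 0]

```text
clock: 10.75
eef_pos: [0.5259, -0.2472, 0.1261]
ee_rot: [2.69, -0.002, 1.13]
ft_force: [-0.7, 0.7, -0.5]
grip_width: 0.0003
gripper_force: 0.0
```

Call:
arm_command:
  motion:
    - [0, 0, 3, 0, 0, 0]
    - [0, 0, 6, 0, 0, 0]
    - [0, 0, 8, 0, 0, 0]

```text
clock: 11.12
eef_pos: [0.529, -0.2489, 0.1186]
ee_rot: [2.69, -0.001, 1.13]
ft_force: [0.0, -0.3, 0.6]
grip_width: 0.0005
gripper_force: 0.0
```

```bash
python3 w.py
```

```text
tip in face mm [56.2 -0.3 35.9] force in face [ 0.4 -0.2  0.5] 11.125 0.0005343067708354568
[0. 0. 0.] [-0.002 -0.002  0.001]
```

Call:
arm_command:
  motion:
    - [0, 0, 2, 0, 0, 0]
    - [0, 0, 4, 0, 0, 0]
    - [0, 0, 4, 0, 0, 0]

```text
clock: 11.5
eef_pos: [0.5305, -0.2495, 0.1145]
ee_rot: [2.691, -0.002, 1.13]
ft_force: [0.3, -0.1, -0.7]
grip_width: 0.0004
gripper_force: 0.0
```

```bash
python3 w.py
```

```text
tip in face mm [55.8 -0.2 31.5] force in face [-0.   0.1 -0.7] 11.5 0.00044970665720348143
[0. 0. 0.] [-0.003 -0.002  0.   ]
```

Call:
arm_command:
  motion:
    - [0, 0, 2, 0, 0, 0]
    - [0, 0, 4, 0, 0, 0]
    - [0, 0, 4, 0, 0, 0]

```text
clock: 11.88
eef_pos: [0.5321, -0.2503, 0.1109]
ee_rot: [2.691, -0.002, 1.13]
ft_force: [0.3, 0.1, -0.7]
grip_width: 0.0004
gripper_force: 0.0
```

```bash
python3 w.py
```

```text
tip in face mm [55.8 -0.2 27.5] force in face [-0.1  0.2 -0.7] 11.875 0.00038391478385300004
[0. 0. 0.] [-0.003 -0.002  0.001]
```

Call:
arm_command:
  motion:
    - [0, 0, 2, 0, 0, 0]
    - [0, 0, 4, 0, 0, 0]
    - [0, 0, 4, 0, 0, 0]

```text
clock: 12.25
eef_pos: [0.5337, -0.251, 0.1073]
ee_rot: [2.691, -0.002, 1.13]
ft_force: [0.3, 0.4, -0.2]
grip_width: 0.0005
gripper_force: 0.0
```

```bash
python3 w.py
```

```text
tip in face mm [55.8 -0.2 23.5] force in face [ 0.   0.5 -0.2] 12.25 0.00047458528512788
[0. 0. 0.] [-0.003 -0.002  0.   ]
```

Call:
arm_command:
  motion:
    - [0, 0, 2, 0, 0, 0]
    - [0, 0, 4, 0, 0, 0]
    - [0, 0, 4, 0, 0, 0]

```text
clock: 12.62
eef_pos: [0.5352, -0.2517, 0.1037]
ee_rot: [2.691, -0.002, 1.13]
ft_force: [-0.0, -0.3, 0.3]
grip_width: 0.0001
gripper_force: 0.0
```

```bash
python3 w.py
```

```text
tip in face mm [55.8 -0.2 19.5] force in face [ 0.2 -0.3  0.2] 12.625 5.92532141519491e-05
[0. 0. 0.] [-0.003 -0.002  0.001]
```

Call:
arm_command:
  motion:
    - [0, 0, 2, 0, 0, 0]
    - [0, 0, 3, 0, 0, 0]
    - [0, 0, 3, 0, 0, 0]

```text
clock: 13.0
eef_pos: [0.5365, -0.2523, 0.1011]
ee_rot: [2.691, -0.002, 1.13]
ft_force: [0.2, -0.4, -0.4]
grip_width: 0.0004
gripper_force: 0.0
```

```bash
python3 w.py
```

```text
tip in face mm [55.9 -0.2 16.6] force in face [ 0.2 -0.3 -0.5] 13.0 0.0003596830204396509
[0. 0. 0.] [-0.003 -0.002  0.001]
```

Call:
arm_command:
  motion:
    - [0, 0, 2, 0, 0, 0]
    - [0, 0, 4, 0, 0, 0]
    - [0, 0, 4, 0, 0, 0]

```text
clock: 13.38
eef_pos: [0.538, -0.253, 0.0974]
ee_rot: [2.691, -0.002, 1.13]
ft_force: [-0.9, -0.8, 1.4]
grip_width: 0.0007
gripper_force: 0.0
```

```bash
python3 w.py
```

```text
tip in face mm [55.8 -0.1 12.5] force in face [ 0.2 -1.1  1.4] 13.375 0.0006603925496905755
[0. 0. 0.] [-0.003 -0.002  0.001]
```

Call:
arm_command:
  motion:
    - [0, 0, 2, 0, 0, 0]
    - [0, 0, 4, 0, 0, 0]
    - [0, 0, 4, 0, 0, 0]

```text
clock: 13.75
eef_pos: [0.5393, -0.2536, 0.0954]
ee_rot: [2.691, -0.001, 1.13]
ft_force: [-20.3, 9.2, 25.8]
grip_width: 0.0007
gripper_force: 16.4
```

```bash
python3 w.py
```

```text
tip in face mm [56.2 -0.1 10.1] force in face [-8.7 -0.4 32.9] 13.75 0.0007246609537309
[0. 0. 0.] [-0.003 -0.001  0.001]
```

Contact came at model z≈11, with 33 N along the normal. Either this is the fin top, meaning the fingers end about 22 mm short of where I assumed, or it is the face itself. Going down beside the tab will tell which.

Call:
arm_command:
  motion:
    - [0, 0, -10, 0, 0, 0]
    - [20, -4, -10, 0, 0, 0]
    - [25, -4, -10, 0, 0, 0]
    - [25, -4, -4, 0, 0, 0]
    - [25, -4, -2, 0, 0, 0]
    - [25, -4, 0, 0, 0, 0]

```text
clock: 14.5
eef_pos: [0.5468, -0.2302, 0.0919]
ee_rot: [2.691, -0.002, 1.129]
ft_force: [0.5, 0.9, 0.5]
grip_width: 0.0001
gripper_force: 0.0
```

```bash
python3 w.py
```

```text
tip in face mm [51.8 24.3  8.3] force in face [0.3 1.  0.4] 14.5 0.0001251728553974111
[0. 0. 0.] [-0.003 -0.002 -0.   ]
```

Call:
arm_command:
  motion:
    - [0, 0, 2, 0, 0, 0]
    - [0, 0, 4, 0, 0, 0]
    - [0, 0, 4, 0, 0, 0]

```text
clock: 14.88
eef_pos: [0.5486, -0.2304, 0.0886]
ee_rot: [2.691, -0.002, 1.13]
ft_force: [0.4, 0.2, 0.3]
grip_width: 0.0004
gripper_force: 0.0
```

```bash
python3 w.py
```

```text
tip in face mm [51.8 24.8  4.6] force in face [0.4 0.4 0.2] 14.875 0.0004273889093943833
[0. 0. 0.] [-0.003 -0.002  0.001]
```

No contact at 4.6 beside the tab, so the earlier contact was the fin top. The fingers really end about 22 mm short of the reported TCP along the normal. I'll lower a little more and sweep again, reading the force.

Call:
arm_command:
  motion:
    - [0, -6, 3, 0, 0, 0]
    - [0, -6, 5, 0, 0, 0]
    - [-6, -6, 5, 0, 0, 0]
    - [-11, -6, 5, 0, 0, 0]
    - [-16, -6, 5, 0, 0, 0]
    - [-20, -6, 5, 0, 0, 0]
    - [-24, -6, 5, 0, 0, 0]

```text
clock: 15.75
eef_pos: [0.5355, -0.2503, 0.0815]
ee_rot: [2.691, -0.002, 1.131]
ft_force: [-1.1, 3.4, -0.4]
grip_width: 0.0002
gripper_force: 1.4
```

```bash
python3 w.py
```

```text
tip in face mm [45.8  1.2 -0.3] force in face [-2.4  2.5  0.7] 15.75 0.0001650771598476641
[0. 0. 0.] [-0.003 -0.003  0.001]
```

Call:
arm_command:
  motion:
    - [-4, 0, 0, 0, 0, 0]
    - [-8, 0, 0, 0, 0, 0]
    - [-9, 0, 0, 0, 0, 0]

```text
clock: 16.12
eef_pos: [0.5311, -0.2596, 0.0814]
ee_rot: [2.691, -0.001, 1.129]
ft_force: [-0.4, 1.8, -1.1]
grip_width: 0.0005
gripper_force: 0.7
```

```bash
python3 w.py
```

```text
tip in face mm [45.7 -9.  -0.4] force in face [-1.5  1.5 -0.4] 16.125 0.0004671875159795367
[0. 0. 0.] [-0.003 -0.001 -0.   ]
```

Now it is pushing the fin, and the reaction direction shows the tab at about 45°. I'll continue up-slope.

Call:
arm_command:
  motion:
    - [-2, 2, 0, 0, 0, 0]
    - [-2, 4, 0, 0, 0, 0]
    - [-2, 4, 0, 0, 0, 0]

```text
clock: 16.5
eef_pos: [0.5337, -0.2628, 0.0832]
ee_rot: [2.691, -0.001, 1.129]
ft_force: [-2.8, -0.2, -0.2]
grip_width: 0.0003
gripper_force: 1.1
```

```bash
python3 w.py
```

```text
tip in face mm [ 49.8 -10.8  -0.4] force in face [-2.3 -1.4  0.9] 16.5 0.00033935185155416724
[0. 0. 0.] [-0.003 -0.001 -0.   ]
```

Call:
arm_command:
  motion:
    - [0, 2, 0, 0, 0, 0]
    - [0, 3, 0, 0, 0, 0]
    - [0, 3, 0, 0, 0, 0]

```text
clock: 16.88
eef_pos: [0.5367, -0.2634, 0.0847]
ee_rot: [2.69, -0.002, 1.13]
ft_force: [-2.7, -0.3, -0.9]
grip_width: 0.0004
gripper_force: 1.1
```

```bash
python3 w.py
```

```text
tip in face mm [ 53.1 -10.   -0.3] force in face [-2.5 -1.4  0.2] 16.875 0.00038327694657227656
[0. 0. 0.] [-0.002 -0.002  0.001]
```

Call:
arm_command:
  motion:
    - [0, 2, 0, 0, 0, 0]
    - [0, 2, 0, 0, 0, 0]

```text
clock: 17.12
eef_pos: [0.537, -0.2634, 0.0846]
ee_rot: [2.693, -0.001, 1.13]
ft_force: [-8.0, 2.0, 0.8]
grip_width: 0.0005
gripper_force: 3.5
```

```bash
python3 w.py
```

```text
tip in face mm [ 53.3 -10.   -0.6] force in face [-6.9 -1.6  4.3] 17.125 0.0004983065545396703
[0. 0. 0.] [-0.006 -0.002  0.001]
```

Call:
arm_command:
  motion:
    - [0, -4, 0, 0, 0, 0]
    - [0, -5, -40, 0, 0, 0]
    - [0, -40, -90, 0, 0, 0]
    - [0, -90, -120, 0, 0, 0]
    - [0, -105, -120, 0, 0, 0]
    - [0, -105, -120, 0, 0, 0]

```text
clock: 17.88
eef_pos: [0.4072, -0.2021, 0.1466]
ee_rot: [2.692, -0.002, 1.131]
ft_force: [-0.0, -0.2, 0.3]
grip_width: 0.0003
gripper_force: 0.0
```

```bash
python3 w.py;python3 t.py
```

```text
tip in face mm [-48.5 -10.  118.1] force in face [ 0.2 -0.2  0.3] 17.875 0.0002752457153761427
[0. 0. 0.] [-0.004 -0.003  0.001]
302 206
206 ..............................-++-----------
207 .................................++---------
208 ...................................-++------
209 .....................................-++----
210 .......................................-++--
211 .........................................-++
212 ...........................................-
213 ............................................
214 ............................................
215 ...................----.....................
216 .................--------...................
217 ................---+###+-...................
218 +-..............-+######+-..................
219 +++-............-#########+.................
220 ++++#+.........++####+######+...............
221 -+++++++........+########+#####-............
222 ----++++++......+##########+#####-..........
223 ------++++++....-################+-.........
224 --------++++++-...-###############-.........
225 ----------++++++-...-++###########-.........
226 -+----------++++++-....++#########-.........
227 --------------++++++-....++######+-.........
228 --+---+----------+++++-....-+-++--..........
229 -+--------------+--++++++...................
230 ++----------------+--+++++--................
231 --++--------+----------++++++-..............
232 ----++--------+----------++++++-............
233 ---+--++-------+++----------++++++..........
234 --++++--++---------+----------+++++--......-
235 -#++++++--++---------+----------++++++-....-
236 ++-+++++++----+--------+----------++++++-...
237 +----+++++++---++--------+-----------+++....
```

The tab is aside at about 90°. Next I go above the rib with the fingers 36 mm apart and come down in steps.

```bash
python3 - <<'E'
from h import *
p=np.load("p.npy"); T=toolR(p)
show(f2w(p,[.017,0,.020])[0],T)
E
```

```text
[ 9.5 64.3 98.5] [-0.002 -0.003  0.002]
```

Call:
arm_command:
  motion:
    - [9.5, 64.5, 40, 0, 0, 0]
    - [9.5, 64.5, 80, 0, 0, 0]
    - [9.5, 64.5, 96, 0, 0, 0]
    - [9.5, 64.5, 98.5, 0, 0, 0]
    - [9.5, 64.5, 98.5, 0, 0, 0]
  grip: 0.59
  force: 5

```text
clock: 18.55
eef_pos: [0.5027, -0.2371, 0.0873]
ee_rot: [2.691, -0.002, 1.13]
ft_force: [0.1, 0.4, -0.4]
grip_width: 0.0344
gripper_force: 0.0
```

Call:
arm_command:
  motion:
    - [0, 0, 6, 0, 0, 0]
    - [0, 0, 12, 0, 0, 0]
    - [0, 0, 16, 0, 0, 0]
    - [0, 0, 16, 0, 0, 0]

```text
clock: 19.05
eef_pos: [0.5087, -0.2397, 0.0713]
ee_rot: [2.693, -0.002, 1.13]
ft_force: [-0.9, 0.4, 0.3]
grip_width: 0.0356
gripper_force: 0.0
```

```bash
python3 w.py
```

```text
tip in face mm [15.4 -0.7  3.2] force in face [-0.8 -0.   0.7] 19.05 0.035618290732296255
[0. 0. 0.] [-0.005 -0.002  0.001]
```

Call:
arm_command:
  motion:
    - [0, 0, 3, 0, 0, 0]
    - [0, 0, 5, 0, 0, 0]
    - [0, 0, 5, 0, 0, 0]

```text
clock: 19.42
eef_pos: [0.5107, -0.2407, 0.067]
ee_rot: [2.692, -0.002, 1.13]
ft_force: [0.0, 0.5, -0.0]
grip_width: 0.0356
gripper_force: 0.0
```

```bash
python3 w.py
```

```text
tip in face mm [15.5 -0.7 -1.7] force in face [-0.2  0.5  0. ] 19.425 0.03556877895234202
[0. 0. 0.] [-0.005 -0.002  0.001]
```

Call:
arm_command:
  motion:
    - [0, 0, 2, 0, 0, 0]
    - [0, 0, 4, 0, 0, 0]
    - [0, 0, 4, 0, 0, 0]

```text
clock: 19.8
eef_pos: [0.5123, -0.2414, 0.0634]
ee_rot: [2.692, -0.002, 1.13]
ft_force: [0.1, -0.5, 0.4]
grip_width: 0.036
gripper_force: 0.0
```

```bash
python3 w.py
```

```text
tip in face mm [15.5 -0.7 -5.7] force in face [ 0.4 -0.4  0.2] 19.8 0.03601809843406377
[0. 0. 0.] [-0.005 -0.002  0.001]
```

Call:
arm_command:
  motion:
    - [0, 0, 0, 0, 0, 0]
    - [0, 0, 0, 0, 0, 0]
    - [0, 0, 0, 0, 0, 0]
  grip: 0.85
  force: 4

```text
clock: 20.18
eef_pos: [0.5124, -0.2415, 0.0637]
ee_rot: [2.692, -0.002, 1.13]
ft_force: [-0.5, 0.6, -0.2]
grip_width: 0.0162
gripper_force: 0.0
```

```bash
python3 w.py
```

```text
tip in face mm [15.7 -0.7 -5.5] force in face [-0.7  0.3  0.2] 20.175 0.016235356562500813
[0. 0. 0.] [-0.004 -0.002  0.001]
```

Call:
arm_command:
  motion:
    - [0, 0, 0, 0, 0, 0]
    - [0, 0, 0, 0, 0, 0]
    - [0, 0, 0, 0, 0, 0]
  grip: 1
  force: 4

```text
clock: 20.55
eef_pos: [0.5141, -0.2422, 0.0653]
ee_rot: [2.688, -0.002, 1.13]
ft_force: [4.6, -2.5, 3.3]
grip_width: 0.0099
gripper_force: 4.0
```

```bash
python3 w.py
```

```text
tip in face mm [18.1 -0.6 -4.9] force in face [ 6.2 -0.3  0.7] 20.55 0.009922717013281753
[0. 0. 0.] [-0.    -0.002  0.001]
```

The rib is gripped (9.9 mm wide). The arm gave by 2.4 mm, so I'll centre it, squeeze firmly, and then slide the filter up 4.5 mm.

Call:
arm_command:
  motion:
    - [0, 2.5, 0, 0, 0, 0]
    - [0, 2.5, 0, 0, 0, 0]
    - [0, 2.5, 0, 0, 0, 0]
  grip: 1
  force: 45

```text
clock: 20.92
eef_pos: [0.5145, -0.2424, 0.0648]
ee_rot: [2.692, -0.002, 1.13]
ft_force: [1.7, -1.1, 2.5]
grip_width: 0.0096
gripper_force: 45.0
```

```bash
python3 w.py
```

```text
tip in face mm [18.3 -0.6 -5.5] force in face [ 2.9 -0.2  1.3] 20.925 0.009584375591684726
[0. 0. 0.] [-0.004 -0.002  0.001]
```

Call:
arm_command:
  motion:
    - [0, 2, -1, 0, 0, 0]
    - [0, 4, -2, -0.02, 0, 0]
    - [0, 4.6, -6.6, -0.087, 0, 0]
    - [0, 4.6, -6.6, -0.087, 0, 0]

```text
clock: 21.42
eef_pos: [0.5136, -0.2424, 0.0713]
ee_rot: [2.607, -0.001, 1.13]
ft_force: [-0.8, 0.2, -1.8]
grip_width: 0.0097
gripper_force: 45.0
```

```bash
python3 w.py
```

```text
tip in face mm [20.5 -1.   0.7] force in face [-1.6 -0.2 -1.3] 21.425 0.009662615118396637
[0. 0. 0.] [ 0.08  -0.002  0.001]
```

Call:
arm_command:
  motion:
    - [0, 2.5, -5, -0.06, 0, 0]
    - [0, 3.5, -10, -0.122, 0, 0]
    - [0, 3.5, -15, -0.19, 0, 0]
    - [0, 3.5, -20, -0.262, 0, 0]
    - [0, 3.5, -20, -0.262, 0, 0]

```text
clock: 22.05
eef_pos: [0.5216, -0.2326, 0.0933]
ee_rot: [2.435, -0.032, 1.153]
ft_force: [-12.7, -13.1, -7.0]
grip_width: 0.0112
gripper_force: 48.9
```

```bash
python3 w.py
```

```text
tip in face mm [32.8 11.2 19.1] force in face [ -8.3 -17.2  -3.7] 22.05 0.01118808420454404
[0. 0. 0.] [ 0.253 -0.04   0.003]
```

```bash
python3 - <<'E'
from h import *
o=r.get_obs(); print(o["joints"],o["clock"])
for c in("top","scene"): print(c,[(np.round(d["at"],1),round(d["conf"],2)) for d in place_of(c,"filter")[:2]],proj(c,f2w(np.load("p.npy"),[0,0,0])))
E
```

```text
[ 1.17786374 -0.1248281  -0.80916108  2.39799573 -0.48517654  0.13650048
  0.36734315] 22.05
top [(array([314.1, 244.1]), 0.85)] [[310.99144188 244.47825533]]
scene [(array([313.1, 214.4]), 0.8)] [[311.52588835 212.3698875 ]]
```

J4 is at its fold limit, so 46° of tilt is out of reach this close to the base. The tongue tips should be at x≈-41, already out from under the lip, so I can lift out along the face normal and ease the tilt.

```bash
python3 - <<'E'
from h import *
p=np.load("p.npy"); T=toolR(p)
for q,th in(([.034,.004,.030],.2),([.036,0,.06],.1),([.036,0,.1],.05)): show(f2w(p,q)[0],T*Ro.from_rotvec([-th,0,0]))
E
```

```text
[ -5.7   1.4 -10.2] [ 0.057 -0.038 -0.004]
[ -8.6  10.9 -38.8] [ 0.157 -0.038 -0.002]
[ -7.   21.1 -77.5] [ 0.207 -0.038 -0.001]
```

Call:
arm_command:
  motion:
    - [-6, 1, -10, 0.05, -0.02, 0]
    - [-8, 5, -22, 0.1, -0.03, 0]
    - [-8, 11, -39, 0.157, -0.038, 0]
    - [-8, 11, -39, 0.157, -0.038, 0]

```text
clock: 22.65
eef_pos: [0.5075, -0.2324, 0.1343]
ee_rot: [2.585, -0.002, 1.135]
ft_force: [-0.1, -0.9, -1.8]
grip_width: 0.0096
gripper_force: 44.8
```

```bash
python3 w.py;  python3 - <<'E'
from h import *
o=r.get_obs(); print(o["joints"],o["ee_rot"])
E
```

```text
tip in face mm [39.3  5.5 61.6] force in face [-0.5 -0.8 -1.7] 22.65 0.009619361629405482
[0. 0. 0.] [ 0.103 -0.004  0.005]
[ 1.35278473 -0.21949359 -0.92967911  2.24677459 -0.32495175  0.48531065
  0.19446285] [ 2.58464252e+00 -1.60991725e-03  1.13496982e+00]
```

The filter is free, hanging at about 1.5 N. Next I raise it, level it and carry it over the tray.

```bash
cat >> h.py <<'E'
def trayTCP(tr,z,xo=.004,yo=0.):
    w=tr[2]; R=Ro.from_matrix(np.array([[-np.sin(w),np.cos(w),0],[np.cos(w),np.sin(w),0],[0,0,-1.]]).T.T if 0 else np.c_[[-np.sin(w),np.cos(w),0],[np.cos(w),np.sin(w),0],[0,0,-1.]])
    o=colP(tr,[xo,yo,z])[0]; return o+R.apply([0,.0181,.0052]),R
E
python3 - <<'E'
from h import *
tr=np.load("tray.npy"); P,R=trayTCP(tr,.10); print(P,R.as_euler("xyz"),np.linalg.det(R.as_matrix()))
o=r.get_obs(); T=Ro.from_euler("xyz",o["ee_rot"])
show(o["eef_pos"]+[0.0,0,.06],T); show(P+[0,0,.03],R); show(P,R)
E
```

```text
[ 0.5611234 -0.0263363  0.0948   ] [3.14159265 0.         1.08505837] 1.0
[  0.1  31.7 -50.9] [0. 0. 0.]
[209.4 -37.8 -11.9] [ 0.557 -0.015  0.048]
[209.4 -53.6  13.5] [ 0.557 -0.015  0.048]
```

Call:
arm_command:
  motion:
    - [0, 32, -51, 0, 0, 0]
    - [40, 25, -55, 0.1, 0, 0]
    - [80, 10, -45, 0.25, 0, 0.02]
    - [130, -10, -35, 0.4, -0.01, 0.03]
    - [180, -30, -20, 0.557, -0.015, 0.048]
    - [209, -38, -12, 0.557, -0.015, 0.048]
    - [209, -38, -12, 0.557, -0.015, 0.048]
    - [209, -38, -12, 0.557, -0.015, 0.048]

```text
clock: 23.65
eef_pos: [0.5586, -0.0218, 0.12]
ee_rot: [-3.133, -0.004, 1.091]
ft_force: [-1.0, 0.2, -1.6]
grip_width: 0.0093
gripper_force: 44.8
```

```bash
python3 - <<'E'
from h import *
import cv2
tr=np.load("tray.npy"); P,R=trayTCP(tr,.10); show(P,R); o=r.get_obs(); T=Ro.from_euler("xyz",o["ee_rot"]); print(o["clock"],o["joints"],o["grip_width"],o["ft_force"])
O=o["eef_pos"]-T.apply([0,.0181,.0052]); Q=lambda q:O+T.apply(np.array([q[1],q[0],-q[2]]))
ims=[]
for c in("top","scene"):
    im=grab_frame(c)[:,:,::-1].copy(); im=cv2.resize(im,None,fx=4,fy=4,interpolation=cv2.INTER_CUBIC)
    L=lambda X:(proj(c,np.array(X))*4).round().astype(int)
    cv2.polylines(im,[L([Q(q) for q in([.045,.048,.013],[.045,-.048,.013],[-.045,-.048,.013],[-.045,.048,.013])])],True,(0,0,255),1)
    cv2.polylines(im,[L(colP(tr,[[a*.06,b*.06,.03] for a,b in((1,1),(1,-1),(-1,-1),(-1,1))]))],True,(0,255,0),1)
    u,v=L([O])[0]; ims.append(im[max(v-300,0):v+300,max(u-200,0):u+200]); print(c,[(np.round(d["at"],1),round(d["conf"],2)) for d in place_of(c,"filter")[:1]],proj(c,O))
h=min(i.shape[0] for i in ims); cv2.imwrite("pics/a5.png",np.hstack([i[:h] for i in ims]))
E
```

```text
[-2.9  4.5 25.1] [-0.008 -0.004  0.006]
23.65 [ 0.89862141  0.44546118 -1.15981167  1.74173841  0.42130306  1.24460144
 -0.84624206] 0.009346082595476028 [-1.03429625  0.15822474 -1.60639688]
top [(array([204.1, 220.6]), 0.74)] [[202.00923882 221.20156727]]
scene [(array([225.8, 227.9]), 0.79)] [[219.24070719 231.43231174]]
```

View pics/a5.png

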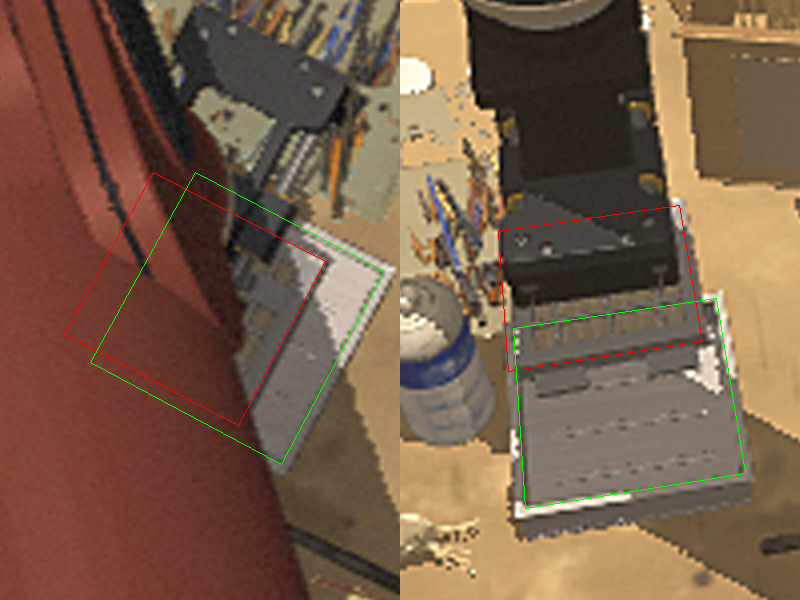

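The predicted filter outline matches the picture: the lower edge is near (610,355) and the right edge near (700,340) in the scene half. The filter hasn't slipped and is aligned with the tray, and the can at (445,360) is clear. Now I lower it.

Call:
arm_command:
  motion:
    - [-3, 4.5, 30, -0.008, -0.004, 0.006]
    - [-3, 4.5, 60, -0.008, -0.004, 0.006]
    - [-3, 4.5, 85, -0.008, -0.004, 0.006]
    - [-3, 4.5, 100, -0.008, -0.004, 0.006]
    - [-3, 4.5, 108, -0.008, -0.004, 0.006]
    - [-3, 4.5, 108, -0.008, -0.004, 0.006]

```text
clock: 24.6
eef_pos: [0.5615, -0.0308, 0.0149]
ee_rot: [3.136, 0.003, 1.079]
ft_force: [0.1, 0.0, -1.0]
grip_width: 0.0096
gripper_force: 44.8
```

```bash
cat > v.py <<'E'
from h import *
tr=np.load("tray.npy"); P,R=trayTCP(tr,.003); show(P,R); o=r.get_obs();print(o["clock"],o["joints"].round(2),o["ft_force"].round(1),o["ft_torque"].round(2),o["eef_pos"])
E
python3 v.py
```

```text
[ 3.8 -2.5 17.1] [ 0.005  0.003 -0.006]
24.6 [ 0.82  0.56 -1.05  1.84  0.56  1.07 -0.95] [ 0.1  0.  -1. ] [-0.04 -0.09  0.06] [ 0.56153869 -0.03076617  0.01492382]
```

Call:
arm_command:
  motion:
    - [3, -2, 5, 0.005, 0.003, -0.006]
    - [4, -2.5, 10, 0.005, 0.003, -0.006]
    - [4, -2.5, 13, 0.005, 0.003, -0.006]
    - [4, -2.5, 13, 0.005, 0.003, -0.006]

```text
clock: 25.1
eef_pos: [0.561, -0.0258, 0.0014]
ee_rot: [-3.141, 0.0, 1.085]
ft_force: [-0.7, -0.3, -1.1]
grip_width: 0.0095
gripper_force: 44.8
```

```bash
python3 v.py
```

```text
[-0.5  0.4  3.6] [-0.001  0.     0.   ]
25.1 [ 0.8   0.58 -1.04  1.85  0.57  1.06 -0.96] [-0.7 -0.3 -1.1] [ 0.01 -0.07  0.04] [ 0.56100539 -0.02575587  0.00140779]
```

Call:
arm_command:
  motion:
    - [0, 0, 2, 0, 0, 0]
    - [0, 0, 4, 0, 0, 0]
    - [0, 0, 4, 0, 0, 0]

```text
clock: 25.48
eef_pos: [0.5613, -0.0262, -0.0018]
ee_rot: [3.141, 0.001, 1.085]
ft_force: [-3.7, -1.1, 7.2]
grip_width: 0.0097
gripper_force: 45.0
```

```bash
python3 v.py
```

```text
[-0.2 -0.1  0.4] [ 0.     0.001 -0.   ]
25.475 [ 0.8   0.58 -1.04  1.85  0.58  1.05 -0.96] [-3.7 -1.1  7.2] [-0.17  0.49  0.13] [ 0.56126378 -0.02623937 -0.00184452]
```

It touched the floor at the predicted height. I'll release and rise.

Call:
arm_command:
  motion:
    - [0, 0, 0, 0, 0, 0]
    - [0, 0, 0, 0, 0, 0]
    - [0, 0, 0, 0, 0, 0]
    - [0, 0, 0, 0, 0, 0]
  grip: 0.6
  force: 10

```text
clock: 25.98
eef_pos: [0.5611, -0.0257, -0.0024]
ee_rot: [-3.141, 0.0, 1.085]
ft_force: [0.2, 0.3, 0.7]
grip_width: 0.034
gripper_force: 0.0
```

Call:
arm_command:
  motion:
    - [0, 0, -10, 0, 0, 0]
    - [0, 0, -30, 0, 0, 0]
    - [0, 0, -70, 0, 0, 0]
    - [0, 0, -120, 0, 0, 0]
    - [0, 0, -170, 0, 0, 0]
    - [-60, -30, -200, 0, 0, 0]
    - [-120, -60, -200, 0, 0, 0]
    - [-180, -80, -200, 0, 0, 0]
    - [-200, -80, -200, 0, 0, 0]
    - [-200, -80, -200, 0, 0, 0]

```text
clock: 27.22
eef_pos: [0.3947, -0.1686, 0.1986]
ee_rot: [3.141, 0.005, 1.078]
ft_force: [0.8, 1.1, 0.6]
grip_width: 0.0349
gripper_force: 0.0
```

```bash
python3 - <<'E'
from h import *
tr=np.load("tray.npy"); o=r.get_obs(); print(o["clock"],o["ft_force"],o["eef_pos"])
X=colP(tr,[.004,0,.003])[0]
for c in("top","scene"):
    g=grab_frame(c)
    for l in("filter","primer_can","glue","tray"): print(c,l,[(np.round(d["at"],1),round(d["conf"],2)) for d in place_of(c,l)[:1]])
    print("expected filter",proj(c,X))
E
python3 t.py | head -24
```

```text
27.225 [0.78356009 1.10499937 0.59426259] [ 0.39470122 -0.16859566  0.19857343]
top filter [(array([214.3, 226.8]), 0.71)]
top primer_can [(array([182.9, 196.1]), 0.71)]
top glue [(array([403.1, 231.2]), 0.68)]
top tray []
expected filter [[214.15683397 224.73604273]]
scene filter [(array([227.3, 263.1]), 0.79)]
scene primer_can [(array([184.8, 257.7]), 0.93)]
scene glue [(array([362.3, 182.2]), 0.69)]
scene tray []
expected filter [[226.53662826 260.82337028]]
302 206
206 ..............................-+------------
207 .................................++---------
208 ...................................-+-------
209 .....................................-++----
210 .......................................-++--
211 .........................................-+-
212 ............................................
213 ............................................
214 ............................................
215 ...................----.....................
216 .................--------...................
217 ................---+###+-...................
218 +-..............-+######+-..................
219 --+-............-#########+.................
220 ----++.........-+####+######+...............
221 ------++........+########+#####-............
222 ---------+......+##########+#####-..........
223 -----------+....-#################-.........
224 -------------+-...-###############-.........
225 -----------------....++###########-.........
226 -------------------....-+#########-.........
227 -----++++++++--------....++######+-.........
228 --+############+-------.....+-+---..........
```

The filter is in the tray within about 5 mm of the intended spot. The tab is still aside, the can and bottle have not moved, and the robot touches nothing, so I'll hand the job in.

```bash
python3 -c "
from workcell import r
print(r.finish_job())"
```

```text
the job is handed in; nothing more can be done
None
```

I handed the job in at about 27 s of the 54 s allowed. The tab is turned about 90° aside and the filter is in the tray grip side up, within about 5 mm of the aimed spot. The spray can and bottle are still standing; the hand-in returned no verdict.

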